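# Clamp the spice mill and set its grind

### The job

Clamp the spice mill down by pushing the lever on its foot round its quarter turn, counter-clockwise seen from above, fully home against the end stop. Then turn the adjusting ring on top of the mill clockwise until the burrs touch, and back it off counter-clockwise by three clicks (three marks, 45 degrees in all). Let go, and leave the cup, the brush and the jar around the mill where they are.

Things in the scene. Friction and masses are not known exactly. Their poses are not given: they have to be found in the camera images.
- mill: Bare aluminium hand spice mill, standing firm on the shelf. Its origin is the centre of the underside of its foot, a plate 110 mm (x) by 210 mm (y), 18 mm thick; z up. The column is centred at x = 0, y = +60 mm, the clamp lever's pivot at x = 0, y = -70 mm. A fixed crank reaches x = +110 mm, at most 95 mm high. The mill's yaw varies within 0.3 rad.
- mill_column (a point): Point on the column's vertical axis, at its top, 148 mm above the shelf, under the adjusting ring; axes as the mill's. The column is round, up to 86 mm wide. A filling hopper 72 mm wide stands 75 mm from the axis towards the mill's +y (top 143 mm above the shelf); a short spout reaches 65 mm towards -x, about 85 mm above the shelf.
- lever_pivot (a point): Point on the vertical pivot axis of the clamp lever, at the lever's mid-height, 42 mm above the shelf; fixed to the mill. Around it is a dark round boss, 36 mm wide, top 53 mm above the shelf.
- lever_tip (a point): Outer end of the clamp lever at mid-height, 42 mm above the shelf and 103 mm from the pivot; its x axis points from tip to pivot. A level steel bar 14 mm wide; its outer 50 mm is a black plastic grip 18 mm wide, 22 mm high (31 to 53 mm above the shelf). It points along the mill's -x at joint 0 and along its -y at the end stop.
- lever (a joint): Angle of the clamp lever, rad: 0 = fully open, growing counter-clockwise from above, 1.57 = end stop (clamped). It starts between 0 and 0.3. Stays where it is left; pushing the grip takes about 3 N.
- ring_grip (a point): Centre of the wooden grip bar on the adjusting ring, on the ring's vertical axis, 178 mm above the shelf; x axis along the bar. Bar 62 mm long, 16 mm wide, from 162 to 194 mm above the shelf, turning with the ribbed steel ring under it (70 mm wide, 14 mm thick). A dark line at the bar's +x end points at marks on the collar, 15 degrees (one click) apart.
- ring (a joint): Angle of the adjusting ring, rad: 0 = burrs touching (hard stop), growing counter-clockwise from above; up to 1.6. At 0 the bar lies along the mill's x axis and its line points +x at the first of seven marks. One click is 0.262 rad (15 degrees), three clicks 0.785. It starts between 0.35 and 1.2. It turns smoothly (the clicks cannot be felt) with about 0.12 N m and stays where it is left.
- cup: Bystander: white ceramic cup, 64 mm wide, 55 mm high, under the mill's spout, about 110 mm from the column's axis on its -x side. Origin: centre of its underside.
- brush: Bystander: brush 200 mm long lying beyond the lever's swing, roughly along the mill's x, 250 mm from the mill's origin on its -y side. Origin: on its underside.
- jar: Bystander: lidded jar 70 mm wide, 100 mm high, beyond the hopper, about 235 mm from the mill's origin on its +y side. Origin: centre of its underside.

How it is judged:
On the way, in this order (a step that is already met when the one before it is completed fails the run):
1. the clamp lever is at its end stop (value of joint lever above 1.5 rad), for 0.2 s.
2. the adjusting ring is turned in until the burrs touch (value of joint ring below 0.06 rad), for 0.1 s.
At the end, for the whole second after the job is handed in: The lever is still within 4 degrees of its end stop (joint over 1.5 rad), the ring is at rest three clicks open to within half a click (0.655 to 0.915 rad), and the cup, brush and jar are each within 20 mm of their starting places (value of joint lever above 1.5 rad and value of joint ring between 0.655 and 0.915 rad and velocity of joint ring between -0.05 and 0.05 rad/s and distance of each of cup, brush, jar from where it was at the start of the episode below 0.02 m); the robot touches nothing.
It fails at once if the cup, brush or jar is moved by more than 30 mm (distance of any of cup, brush, jar from where it was at the start of the episode above 0.03 m).
It fails at once if the cup is tipped over (angle between cup's own z axis and vertical above 0.5 rad).
It also fails if it takes over 53 s, if anything falls off the work surface, if the arm or the gripper's body presses on something with over 40 N, if the wrist force passes 120 N, or if a joint passes its speed limit or range.

### The arm

A 6-joint arm with a two-finger parallel gripper is mounted at the origin on the work surface. World frame = base frame: x ahead of the robot, y to its left, z up, the work surface at z = 0. Lengths are in m, angles in rad, forces in N, time in s.
With the tool pointing down it reaches from about 0.325 to 0.875 m from the base axis. Payload 4.4 kg.
Tool frame: the origin (TCP) lies on the centre line of the jaws, within the pads' length; the fingertips stand 17 mm ahead of it and the grasp point (between the pads) lies 2 mm behind it; y points along the fingers, x is the direction in which the jaws open and shut, and the axes are right-handed (so a half turn about y gives the same grasp; the last joint's range is limited). The gripper opens to 85 mm and grips with 20 to 120 N. Pads are 22 mm wide; open, the fingers measure 114 mm over their backs; the gripper's body (76 mm by 85 mm) begins 54 mm behind the grasp point. The pads swing forward as they close: fully open they stand 13 mm farther back than shut.
Start: joints at [1.016, 0.207, 1.542, -0, 1.393, -0.15], TCP at [0.226, 0.529, 0.248] pointing down, gripper open.
Joint ranges: [-2.73, 2.73], [-0.86, 2.22], [0.23, 2.46], [-1.11, 4.25], [0.08, 2.63], [-2.82, 2.82]. Speed limits (rad/s): [2.79, 2.79, 3.14, 3.14, 3.14, 3.14].

### API

Orientations are given as a unit quaternion [w, x, y, z].
In Python, from plant import * gives the robot as it stands.
- The arm moves only by the tool apply_moves, never from a script. Its argument "increments" is one flat list of numbers, 5 for each row, row after row: the shift along the tool's x, y, z in m, then the turn about the tool's y in rad, then the opening, from -1 (shut) to 1 (fully open). A call has 1 to 10 rows; each row shifts and turns the commanded pose from where the row before left it, along the tool's axes as they then stand; what a row does not reach is not made up. A row lasts 1/12 s, in which the tool goes at most 41.7 mm and 7.16 degrees, less where a joint would pass 70% of its speed; a pose out of reach is approached as far as the arm can. A call with a gripper value outside its range is refused whole. The fingers move at their own pace and stop on an object; "squeeze" is the grip in N (left out, the last holds). Time passes only in rows, so rows that do not move let the fingers close. It gives the time, the measured TCP pose, the force and the opening at its end, in the units of the state.
- state(): the state, without advancing time (a new reading comes with each control period).
- grab_frame(name): name is "scene" or "side" or "wrist"; returns a dict with "color" (400x640x3 uint8, red, green, blue), "K" (3x3 intrinsics, pixels), "rvec" (rotation vector, rad) and "tvec" (3), from world to camera coordinates, as OpenCV has them. Camera axes: x right, y down, z forward; pixel columns grow to the right and rows downward; lengths in m; the calibration is good to about 2 mm. The wrist camera is an equidistant fisheye: a pixel r from the principal point sees the ray r / f radians off the axis. A picture is of the moment at which its call begins. There is no depth.
- sign_off(): hands the job in, once; it reports no verdict.
The state is a dict: "t": time; "q": joint angles; "qd": joint speeds; "tau": joint torques, N m; "position": TCP position; "ee_rot": TCP orientation; "force": force on the tool from outside, world axes, zero at the start; "ft_torque": the same for the moment, N m; "width": opening from 0.0 (shut) to 1.0 (fully open).
Only numpy, scipy, OpenCV 4.12 (cv2) and the standard library are available. Lean on these libraries where they do the work, as an engineer would, in place of code of your own. Each camera call takes 0.05 s, during which the arm holds its last target.

## Working session

There is one attempt and no reset: what is moved stays moved. The work goes in short steps, Python scripts to look and compute and a tool call to move; the robot and the scene stay as the last step left them, time stands still between calls to the robot, and variables do not carry over. Pictures are saved under pics/ and viewed, and the job is handed in when it is done.

Besides the shell and the picture viewer there is one more tool, called by a JSON object that holds its "api" and its "payload", one argument or row to a line. apply_moves: Moves the arm, as the interface text tells. Its arguments: {"type":"object","properties":{"increments":{"type":"array","items":{"type":"number"}},"squeeze":{"type":"number"}},"required":["increments"]}

```bash
ls; mkdir -p pics
python3 - <<'E'
from plant import *
import cv2
s=state(); print({k:s[k] for k in("t","position","ee_rot","force","width")})
for n in("scene","side","wrist"):
    f=grab_frame(n); cv2.imwrite(f"pics/{n}0.png",f["color"][:,:,::-1]); print(n,f["K"],f["rvec"],f["tvec"])
    import pickle; pickle.dump(f,open(f"{n}0.pkl","wb"))
E
```

```text
pics
{'t': 0.0, 'position': array([0.22554781, 0.52811689, 0.2471015 ]), 'ee_rot': array([-0.58976189,  0.59045619,  0.38883381, -0.39032123]), 'force': array([ 0.4224976 ,  0.19559342, -0.96433948]), 'width': 0.9990669963551243}
scene [[405.55299731   0.         318.88208983]
 [  0.         405.55299731 195.44413786]
 [  0.           0.           1.        ]] [ 0.71125866  2.68615561 -1.00929265] [ 0.46603966 -0.16818348  1.32114592]
side [[421.81778671   0.         317.45271275]
 [  0.         421.81778671 200.45667895]
 [  0.           0.           1.        ]] [ 2.08285751 -0.73002503  0.377793  ] [-0.38902128  0.32359453  0.82694076]
wrist [[309.70691629   0.         319.25551683]
 [  0.         309.70691629 198.82754563]
 [  0.           0.           1.        ]] [-2.39951294 -1.58436685 -0.24111624] [-0.57319165 -0.0396624   0.38096074]
```

View pics/scene0.png

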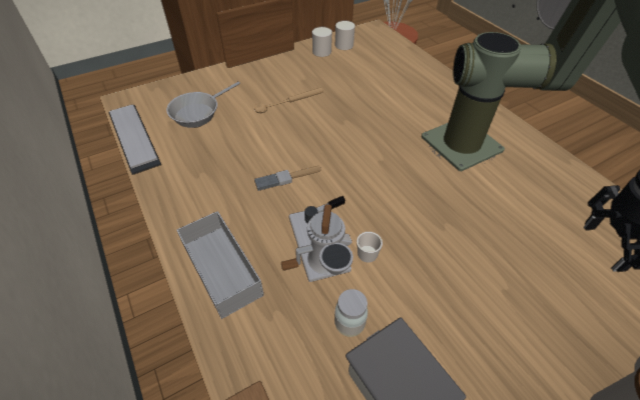

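View pics/side0.png

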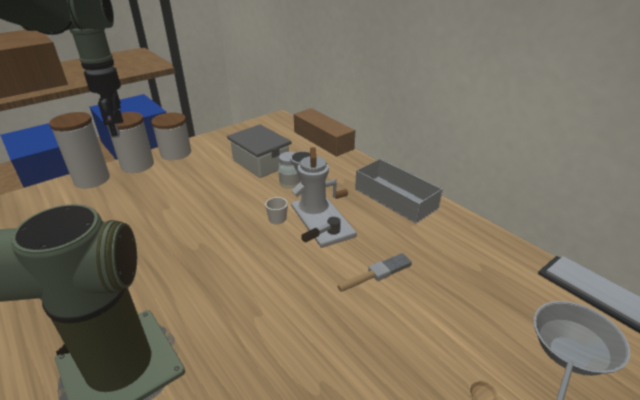

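View pics/wrist0.png

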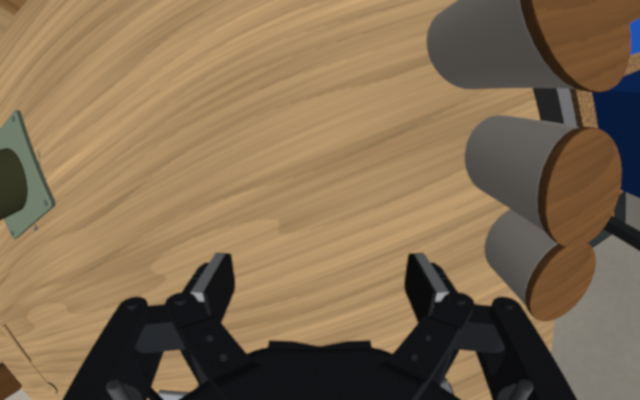

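The scene view shows the mill at about (325,240), with the lever's black grip near (337,202), the cup at (369,246), the jar at (351,312) and the brush at (288,178). Next I enlarge the mill in both views.

```bash
cat > h.py <<'E'
import numpy as np,cv2,pickle
def load(n): return pickle.load(open(n+".pkl","rb"))
def ray(f,u,v,fish=False):
    K=f["K"];R,_=cv2.Rodrigues(np.array(f["rvec"],float));t=np.array(f["tvec"],float)
    x=(u-K[0,2])/K[0,0];y=(v-K[1,2])/K[1,1]
    if fish:
        r=np.hypot(x,y); d=np.array([np.sin(r)*x/r,np.sin(r)*y/r,np.cos(r)]) if r>0 else np.array([0,0,1.])
    else: d=np.array([x,y,1.])
    return -R.T@t, R.T@d
def onz(f,u,v,z,fish=False):
    c,d=ray(f,u,v,fish); return c+d*(z-c[2])/d[2]
def proj(f,p,fish=False):
    K=f["K"];R,_=cv2.Rodrigues(np.array(f["rvec"],float)); c=R@np.array(p,float)+np.array(f["tvec"])
    if fish:
        th=np.arctan2(np.hypot(c[0],c[1]),c[2]);h=np.hypot(c[0],c[1]);return K[0,2]+K[0,0]*th*c[0]/h,K[1,2]+K[1,1]*th*c[1]/h
    return K[0,2]+K[0,0]*c[0]/c[2],K[1,2]+K[1,1]*c[1]/c[2]
def tri(a,b):
    (c1,d1),(c2,d2)=a,b; A=np.stack([d1,-d2],1); s,_,_,_=np.linalg.lstsq(A,c2-c1,rcond=None)
    p,q=c1+d1*s[0],c2+d2*s[1]; return (p+q)/2,np.linalg.norm(p-q)
E
python3 - <<'E'
from h import *
a=load("scene0")["color"][150:350,240:400,::-1]; b=load("side0")["color"][130:300,255:420,::-1]
cv2.imwrite("pics/a0.png",cv2.resize(a,None,fx=3,fy=3,interpolation=cv2.INTER_CUBIC)); cv2.imwrite("pics/b0.png",cv2.resize(b,None,fx=3.5,fy=3.5,interpolation=cv2.INTER_CUBIC))
E
```

```text
(no output)
```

View pics/a0.png

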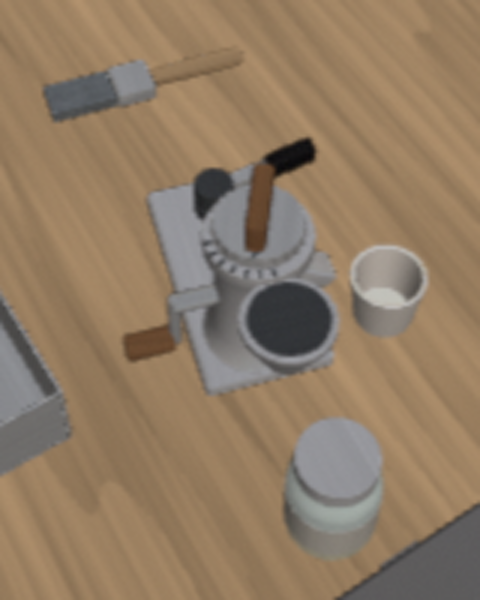

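View pics/b0.png

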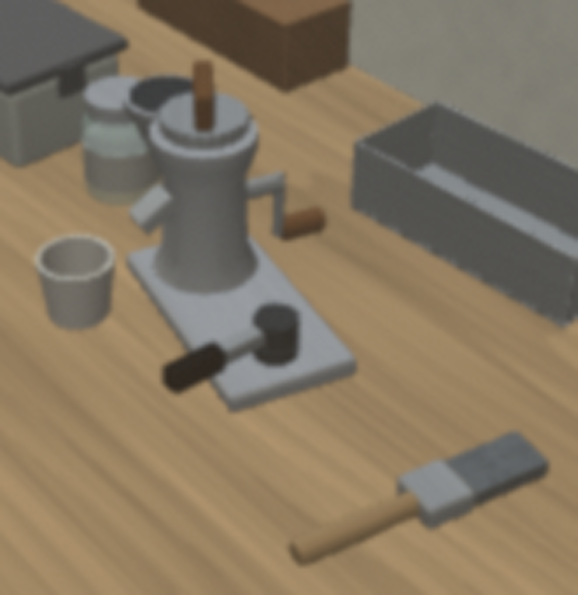

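Run:
```python
from h import *
np.set_printoptions(precision=4,suppress=True)
a=load("scene0");b=load("side0")
A=lambda u,v:(240+u/3,150+v/3)
B=lambda u,v:(255+u/3.5,130+v/3.5)
for n,p,z in[("c1",(150,194),.018),("c2",(210,388),.018),("c3",(330,362),.018),("boss",(214,182),.053),("hopper",(289,318),.143),("grip tip",(312,150),.047),("grip in",(272,163),.047),("barE1",(262,168),.194),("barE2",(257,212),.194),("ringtop",(260,225),.162)]:
    print("A",n,onz(a,*A(*p),z))
for n,p,z in[("c4",(355,362),.018),("c5",(235,400),.018),("c6",(130,258),.018),("boss",(277,316),.053),("grip tip",(172,375),.042),("grip in",(218,355),.042),("bar mid",(203,64),.194),("ringtop",(205,118),.162),("cup",(76,252),.055),("brush e",(302,553),.01),("brush e2",(530,448),.01)]:
    print("B",n,onz(b,*B(*p),z))
print(tri(ray(a,*A(214,182)),ray(b,*B(277,316))))
```

```text
A c1 [ 0.6271 -0.0002  0.018 ]
A c2 [0.6755 0.1995 0.018 ]
A c3 [0.5794 0.2268 0.018 ]
A boss [0.5835 0.0411 0.053 ]
A hopper [0.6324 0.241  0.143 ]
A grip tip [0.4862 0.0479 0.047 ]
A grip in [0.5254 0.0433 0.047 ]
A barE1 [0.6009 0.1478 0.194 ]
A barE2 [0.6247 0.1811 0.194 ]
A ringtop [0.6159 0.1716 0.162 ]
B c4 [ 0.6248 -0.0081  0.018 ]
B c5 [0.5252 0.015  0.018 ]
B c6 [0.5707 0.2111 0.018 ]
B boss [0.5855 0.039  0.053 ]
B grip tip [0.4892 0.044  0.042 ]
B grip in [0.5299 0.041  0.042 ]
B bar mid [0.6284 0.1829 0.194 ]
B ringtop [0.6118 0.1596 0.162 ]
B cup [0.5123 0.202  0.055 ]
B brush e [ 0.4685 -0.1253  0.01  ]
B brush e2 [ 0.6637 -0.1513  0.01  ]
(array([0.5845, 0.0399, 0.0527]), np.float64(0.0029286202604416663))
```

```bash
cat >> h.py <<'E'
from scipy.spatial.transform import Rotation as Ro
np.set_printoptions(precision=4,suppress=True)
yaw=-0.233
ex=np.array([np.cos(yaw),np.sin(yaw)]);ey=np.array([-ex[1],ex[0]])
piv=np.array([.5845,.040]); col=piv+.13*ey
def axes(s): w,x,y,z=s["ee_rot"]; return Ro.from_quat([x,y,z,w]).as_matrix()
def show(s):
    R=axes(s); print("t",s["t"],"pos",s["position"],"F",s["force"],"Mz",s["ft_torque"],"w",s["width"]);print("tool x ang",np.arctan2(R[1,0],R[0,0]),"z ang",np.arctan2(R[1,2],R[0,2]),"y",R[:,1],"q",s["q"])
def go(s,p): return axes(s).T@(np.array(p)-s["position"])
E
python3 - <<'E'
from plant import *
from h import *
s=state(); show(s); print(col)
lev=0.17
for l in (lev,1.57):
  a=yaw+np.pi+l; u=np.array([np.cos(a),np.sin(a)]); n=np.array([-u[1],u[0]]) # ccw
  for off in(.045,.02): p=piv+.085*u-off*n; print(l,"lever ang",a,"push dir",np.arctan2(n[1],n[0]),p)
  if l==lev:
    for z in(.25,.042): print(go(s,[*(piv+.085*u-.045*n),z]))
E
```

```text
t 0.15 pos [0.2256 0.5282 0.2473] F [-0.031  -0.4148 -0.0497] Mz [ 0.0605 -0.0257 -0.0424] w 0.9997256346655636
tool x ang 1.166958777046719 z ang 2.7377545300740076 y [-0.001  -0.0016 -1.    ] q [ 1.0165  0.2073  1.5427  0.      1.3936 -0.1505]
[0.6145 0.1665]
0.17 lever ang 3.078592653589793 push dir -1.633796326794897 [0.5025 0.0903]
0.17 lever ang 3.078592653589793 push dir -1.633796326794897 [0.5009 0.0653]
[-0.294  -0.0022 -0.4267]
[-0.2936  0.2058 -0.4268]
1.57 lever ang 4.478592653589793 push dir -0.233796326794897 [ 0.521  -0.0323]
1.57 lever ang 4.478592653589793 push dir -0.233796326794897 [ 0.5454 -0.0381]
```

{"api": "apply_moves", "payload": {
  "increments": [0,0,0,0.123,-1,0,0,0,0.123,-1,0,0,0,0.123,-1,0,0,0,0.123,-1,0,0,0,0.123,-1,0,0,0,0.123,-1,0,0,0,0.123,-1,0,0,0,0.123,-1,0,0,0,0.123,-1,0,0,0,0.123,-1],
  "squeeze": 30
}}

```text
t: 0.98
position: [0.2258, 0.5285, 0.2478]
ee_rot: [-0.706, 0.707, -0.025, 0.024]
force: [0.0, -0.5, -0.6]
width: -0.002
```

Run:
```python
from plant import *
from h import *
s=state(); show(s); print(go(s,[.5025,.0903,.25]))
```

```text
t 0.9833 pos [0.2258 0.5285 0.2478] F [ 0.0166 -0.4701 -0.5847] Mz [-0.0091 -0.0293  0.0105] w -0.0016062593287843065
tool x ang -0.06906194246404514 z ang 1.5017348245742361 y [-0.0005 -0.0009 -1.    ] q [ 1.0165  0.207   1.5422 -0.      1.3935  1.0856]
[ 0.3063 -0.002  -0.418 ]
```

{"api": "apply_moves", "payload": {
  "increments": [0.019,0,-0.026,0,-1,0.019,0,-0.026,0,-1,0.019,0,-0.026,0,-1,0.019,0,-0.026,0,-1,0.019,0,-0.026,0,-1,0.019,0,-0.026,0,-1,0.019,0,-0.026,0,-1,0.019,0,-0.026,0,-1]
}}

```text
t: 1.65
position: [0.3648, 0.3101, 0.248]
ee_rot: [-0.707, 0.707, -0.022, 0.022]
force: [0.2, -0.3, -0.3]
width: 0.0
```

{"api": "apply_moves", "payload": {
  "increments": [0.019,0,-0.026,0,-1,0.019,0,-0.026,0,-1,0.019,0,-0.026,0,-1,0.019,0,-0.026,0,-1,0.019,0,-0.026,0,-1,0.019,0,-0.026,0,-1,0.019,0,-0.026,0,-1,0.019,0,-0.026,0,-1,0,0,0,0,-1,0,0,0,0,-1]
}}

```text
t: 2.48
position: [0.5035, 0.0931, 0.2479]
ee_rot: [0.707, -0.707, 0.024, -0.023]
force: [-0.1, 0.7, 0.1]
width: 0.002
```

Run:
```python
from plant import *
from h import *
s=state(); show(s); print(go(s,[.5025,.0903,.042]))
for n in("wrist","side"):
    f=grab_frame(n); cv2.imwrite(f"pics/{n}1.png",f["color"][:,:,::-1]); pickle.dump(f,open(f"{n}1.pkl","wb"))
f=load("wrist1")
for p in [(*piv,.053),(*col,.194),(.487,.046,.053)]: print(proj(f,p,True))
```

```text
t 2.4833 pos [0.5035 0.0931 0.2479] F [-0.0919  0.656   0.0729] Mz [0.0202 0.0093 0.0138] w 0.0023534709262590017
tool x ang -0.0663119418225101 z ang 1.504484186312388 y [-0.0011  0.0003 -1.    ] q [0.0135 0.0733 1.6936 0.0003 1.3758 0.0798]
[-0.0006  0.2059 -0.0029]
(np.float64(393.76241097306286), np.float64(217.70207553865814))
(np.float64(486.200768858514), np.float64(106.85281767257425))
(np.float64(307.3737200999774), np.float64(218.40810223840464))
```

View pics/wrist1.png

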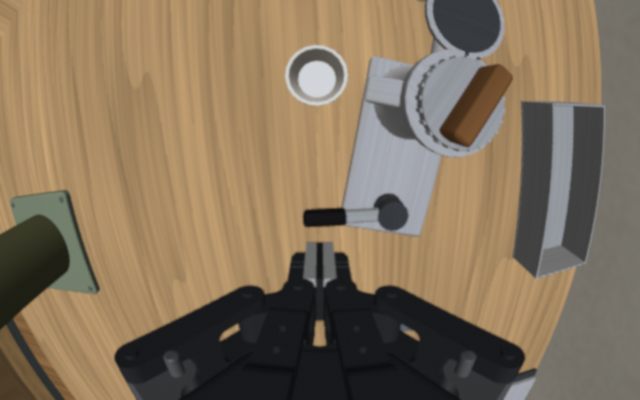

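Run:
```python
from h import *
f=load("wrist1")
c=f["color"][40:240,280:540,::-1]; cv2.imwrite("pics/w1c.png",cv2.resize(c,None,fx=3,fy=3,interpolation=cv2.INTER_CUBIC))
```

```text
(no output)
```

View pics/w1c.png

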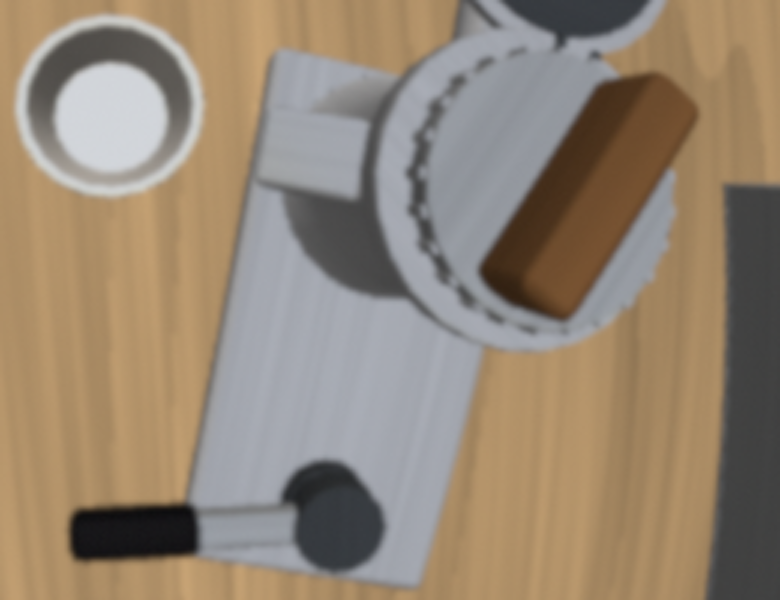

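Run:
```python
from h import *
f=load("wrist1")
W=lambda u,v,z:onz(f,280+u/3,40+v/3,z,True)
b=W(340,528,.053);t=W(72,536,.047);print("boss",b,"tip",t,"len",np.linalg.norm((b-t)[:2]),"leverang",np.arctan2(*(t-b)[:2][::-1])%6.283)
c=[W(188,505,.018),W(417,587,.018),W(272,50,.018)];print("foot",c, "yaw",np.arctan2((c[1]-c[0])[1],(c[1]-c[0])[0]),np.arctan2((c[2]-c[0])[1],(c[2]-c[0])[0])-np.pi/2)
e=[W(*p,.194) for p in[(655,72),(697,112),(567,320),(525,285)]];print(e); d=(e[0]+e[1]-e[2]-e[3])/2;print("bar ctr",sum(e)/4,"ang",np.arctan2(d[1],d[0]),"len",np.linalg.norm(d))
print("cup",W(110,105,.055))
```

```text
boss [0.584  0.0421 0.053 ] tip [0.4827 0.0436 0.047 ] len 0.10124000584613072 leverang 3.1266331674212986
foot [array([0.5286, 0.0428, 0.018 ]), array([ 0.6277, -0.0021,  0.018 ]), array([0.5703, 0.2217, 0.018 ])] yaw -0.42609041768496175 -0.22882888897085252
[array([0.625, 0.195, 0.194]), array([0.6361, 0.1871, 0.194 ]), array([0.6019, 0.1408, 0.194 ]), array([0.5917, 0.1484, 0.194 ])]
bar ctr [0.6137 0.1678 0.194 ] ang 0.942544830310433 len 0.057430310081928206
cup [0.5079 0.1995 0.055 ]
```

{"api": "apply_moves", "payload": {
  "increments": [0,0.029,0,0,-1,0,0.029,0,0,-1,0,0.029,0,0,-1,0,0.029,0,0,-1,0,0.029,0,0,-1,0,0.029,0,0,-1,0,0.029,0,0,-1,0,0,0,0,-1,0,0,0,0,-1]
}}

```text
t: 3.33
position: [0.5008, 0.0956, 0.044]
ee_rot: [-0.707, 0.707, -0.023, 0.02]
force: [-0.7, 1.2, 1.0]
width: 0.001
```

{"api": "apply_moves", "payload": {
  "increments": [0,0,-0.01,0,-1,0,0,-0.01,0,-1,0,0,-0.008,0,-1,0,0,0,0,-1]
}}

```text
t: 3.67
position: [0.5028, 0.0647, 0.0471]
ee_rot: [-0.707, 0.707, -0.022, 0.024]
force: [-0.1, -0.8, 0.5]
width: 0.0
```

Run:
```python
from plant import *
from h import *
s=state(); show(s); d=s["position"][:2]-piv; print("rel polar",np.hypot(*d),np.arctan2(d[1],d[0]))
```

```text
t 3.6667 pos [0.5028 0.0647 0.0471] F [-0.1353 -0.78    0.471 ] Mz [ 0.0312 -0.012  -0.0107] w 0.00022969007803621397
tool x ang -0.06490952253417062 z ang 1.5058851396508897 y [ 0.0035 -0.0007 -1.    ] q [-0.0427  0.3288  1.863  -0.0007  0.9463  0.0226]
rel polar 0.08535671118383216 2.8485507528763505
```

{"api": "apply_moves", "payload": {
  "increments": [-0.0015,0,-0.0084,-0.1,-1,-0.0015,0,-0.0084,-0.1,-1,-0.0015,0,-0.0084,-0.1,-1,-0.0015,0,-0.0084,-0.1,-1,-0.0015,0,-0.0084,-0.1,-1,-0.0015,0,-0.0084,-0.1,-1,-0.0015,0,-0.0084,-0.1,-1,-0.0015,0,-0.0084,-0.1,-1,-0.0015,0,-0.0084,-0.1,-1,-0.0015,0,-0.0084,-0.1,-1]
}}

```text
t: 4.5
position: [0.5184, -0.0136, 0.0462]
ee_rot: [0.631, -0.63, -0.321, 0.32]
force: [-1.6, 3.0, 0.0]
width: 0.0
```

Run:
```python
from plant import *
from h import *
s=state(); show(s); d=s["position"][:2]-piv; print("rel polar",np.hypot(*d),np.arctan2(d[1],d[0])%6.283)
f=grab_frame("side"); cv2.imwrite("pics/side2.png",cv2.resize(f["color"][130:300,255:420,::-1],None,fx=3.5,fy=3.5))
```

```text
t 4.5 pos [ 0.5184 -0.0136  0.0462] F [-1.5623  3.0172  0.0194] Mz [0.4881 0.2143 0.0456] w 9.149254866173957e-06
tool x ang 0.9407045634124823 z ang 2.511501937582001 y [ 0.0001  0.0015 -1.    ] q [-0.194   0.3523  1.8318  0.0018  0.9577 -1.1358]
rel polar 0.08504381755073477 3.822763313498122
```

View pics/side2.png

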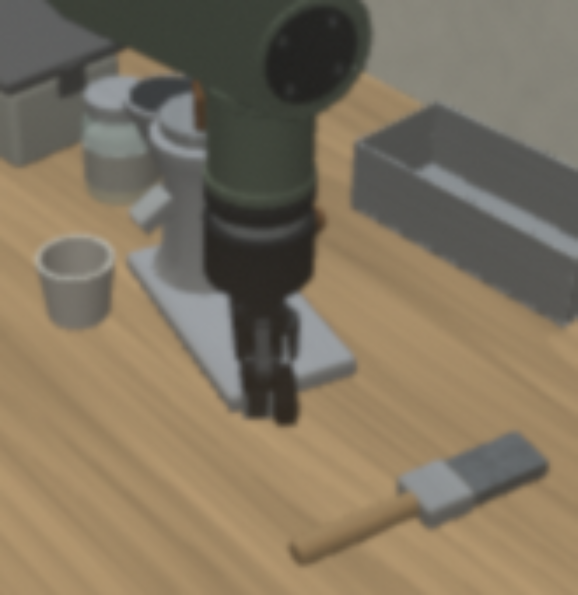

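The lever is following with about 3.4 N on the tool, and the cup and brush haven't moved.

{"api": "apply_moves", "payload": {
  "increments": [-0.0015,0,-0.0084,-0.1,-1,-0.0015,0,-0.0084,-0.1,-1,-0.0015,0,-0.0084,-0.1,-1,-0.0008,0,-0.0042,-0.05,-1,0,0,0,0,-1]
}}

```text
t: 4.97
position: [0.5418, -0.033, 0.0457]
ee_rot: [-0.566, 0.566, 0.424, -0.424]
force: [-1.4, -0.3, 0.8]
width: 0.001
```

{"api": "apply_moves", "payload": {
  "increments": [-0.0005,0,-0.0034,-0.04,-1,0,0,0,0,-1]
}}

```text
t: 5.13
position: [0.5443, -0.0341, 0.0455]
ee_rot: [0.558, -0.558, -0.435, 0.435]
force: [-0.9, 0.1, -0.6]
width: 0.002
```

{"api": "apply_moves", "payload": {
  "increments": [0,0,-0.003,0,-1,0,0,0,0,-1]
}}

```text
t: 5.3
position: [0.5451, -0.0341, 0.0452]
ee_rot: [0.559, -0.556, -0.433, 0.436]
force: [-7.0, -0.5, 4.8]
width: -0.001
```

{"api": "apply_moves", "payload": {
  "increments": [0,0,-0.003,0,-1,0,0,0,0,-1]
}}

```text
t: 5.47
position: [0.5453, -0.0341, 0.0449]
ee_rot: [0.561, -0.554, -0.432, 0.438]
force: [-13.5, 1.8, 11.9]
width: -0.0
```

{"api": "apply_moves", "payload": {
  "increments": [0,0,-0.003,0,-1,0,0,0,0,-1,0,0,0,0,-1,0,0,0,0,-1]
}}

```text
t: 5.8
position: [0.5455, -0.0341, 0.0445]
ee_rot: [0.562, -0.553, -0.431, 0.439]
force: [-19.9, 3.5, 16.0]
width: 0.001
```

Run:
```python
from plant import *
from h import *
s=state(); show(s); d=s["position"][:2]-piv; print("rel polar",np.hypot(*d),np.arctan2(d[1],d[0])%6.283)
```

```text
t 5.8 pos [ 0.5455 -0.0341  0.0445] F [-19.9133   3.4926  16.0145] Mz [0.3814 3.0033 0.0304] w 0.0013436967205261178
tool x ang 1.3255436416471629 z ang 2.8963170257205633 y [-0.0181  0.0032 -0.9998] q [-0.2203  0.4124  1.7482 -0.0009  0.9994 -1.5453]
rel polar 0.08371516032926722 4.2273907356764795
```

The push is up to 20 N with no further motion, at the predicted end-stop angle, so the lever is home. I'll back off and lift.

{"api": "apply_moves", "payload": {
  "increments": [0,0,0.012,0,-1,0,0,0.02,0,-1,0,0,0.01,0,-1,0,-0.02,0,0,-1,0,-0.04,0,0,-1,0,-0.04,0,0,-1,0,-0.04,0,0,-1,0,-0.04,0,0,-1,0,-0.04,0,0,-1,0,-0.01,0,0,-1]
}}

```text
t: 6.63
position: [0.5167, -0.0265, 0.284]
ee_rot: [-0.553, 0.562, 0.439, -0.431]
force: [1.0, -0.1, 1.4]
width: -0.0
```

Run:
```python
from plant import *
from h import *
s=state(); show(s); print(col, go(s,[*col,.28]))
for n in("wrist","side","scene"):
    f=grab_frame(n); cv2.imwrite(f"pics/{n}3.png",f["color"][:,:,::-1]); pickle.dump(f,open(f"{n}3.pkl","wb"))
```

```text
t 6.6333 pos [ 0.5167 -0.0265  0.284 ] F [ 1.0197 -0.0798  1.3837] Mz [-0.005  -0.0406  0.0446] w -0.0004008429855776014
tool x ang 1.3255872990535913 z ang 2.8963738999792557 y [ 0.0154 -0.0032 -0.9999] q [-0.2187  0.0461  1.6468  0.0002  1.4328 -1.5444]
[0.6145 0.1665] [ 0.211   0.0049 -0.048 ]
```

View pics/wrist3.png

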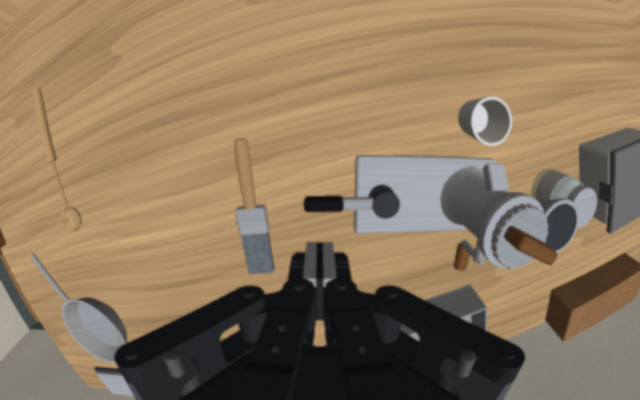

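View pics/side3.png

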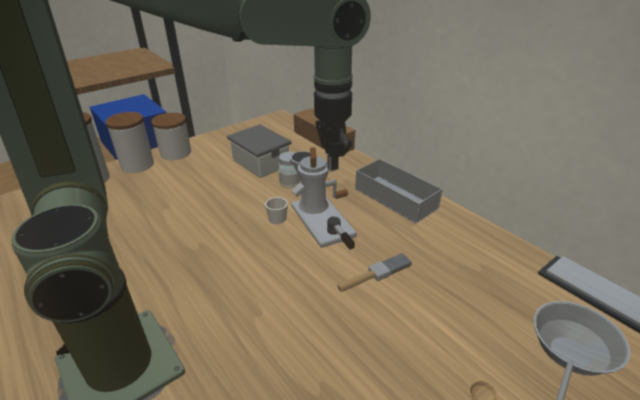

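The wrist view shows the lever (305–400, 203) parallel to the foot's long edges, so it's clamped. The brush, cup and jar are undisturbed. Next is the ring: turn the tool first.

{"api": "apply_moves", "payload": {
  "increments": [0,0,0,0.122,0.3,0,0,0,0.122,0.3,0,0,0,0.122,0.3,0,0,0,0.122,0.3,0,0,0,0.122,0.3,0,0,0,0.122,0.3,0,0,0,0.122,0.3,0,0,0,0.122,0.3,0,0,0,0.122,0.3,0,0,0,0.122,0.3]
}}

```text
t: 7.62
position: [0.5109, -0.0254, 0.2715]
ee_rot: [0.707, -0.706, -0.033, 0.038]
force: [-0.3, 0.0, -0.6]
width: 0.65
```

{"api": "apply_moves", "payload": {
  "increments": [0,0,0,0.122,0.3,0,0,0,0.122,0.3,0,0,0,0.122,0.3,0,0,0,0.122,0.3,0,0,0,0.122,0.3,0,0,0,0.122,0.3,0,0,0,0,0.3]
}}

```text
t: 8.2
position: [0.511, -0.0254, 0.2717]
ee_rot: [-0.672, 0.673, -0.22, 0.216]
force: [-0.1, 0.5, -0.3]
width: 0.65
```

Run:
```python
from plant import *
from h import *
s=state(); show(s); print(go(s,[.614,.167,.28]))
```

```text
t 8.2 pos [ 0.511  -0.0254  0.2717] F [-0.0802  0.5245 -0.3464] Mz [ 0.0046  0.0111 -0.0289] w 0.6503506824998844
tool x ang -0.6276150108389755 z ang 0.9431952421608499 y [-0.0061  0.0014 -1.    ] q [-0.2191  0.0565  1.6613  0.      1.43    0.4085]
[-0.0296 -0.0086  0.2163]
```

{"api": "apply_moves", "payload": {
  "increments": [-0.0037,-0.001,0.027,0,0.3,-0.0037,-0.001,0.027,0,0.3,-0.0037,-0.001,0.027,0,0.3,-0.0037,-0.001,0.027,0,0.3,-0.0037,-0.001,0.027,0,0.3,-0.0037,-0.001,0.027,0,0.3,-0.0037,-0.001,0.027,0,0.3,-0.0037,-0.001,0.027,0,0.3,0,0,0,0,0.3,0,0,0,0,0.3]
}}

```text
t: 9.03
position: [0.6142, 0.1676, 0.2804]
ee_rot: [-0.673, 0.674, -0.217, 0.215]
force: [-0.9, -0.2, -0.0]
width: 0.649
```

Run:
```python
from plant import *
from h import *
s=state(); show(s); print(go(s,[.614,.167,.186]))
f=grab_frame("wrist"); cv2.imwrite("pics/wrist4.png",f["color"][:,:,::-1]); pickle.dump(f,open("wrist4.pkl","wb"))
print(proj(f,s["position"],True),proj(f,[.614,.167,.194],True))
```

```text
t 9.0333 pos [0.6142 0.1676 0.2804] F [-0.9051 -0.208  -0.0119] Mz [-0.0382  0.0546 -0.0292] w 0.6485342005479277
tool x ang -0.6207597946721233 z ang 0.9500465301921488 y [-0.0044 -0.0009 -1.    ] q [ 0.1308  0.3177  1.3368 -0.0003  1.4915  0.7516]
[ 0.0005  0.0944 -0.0003]
(np.float64(317.8783220747637), np.float64(272.8031368575099)) (np.float64(319.16711076056856), np.float64(211.44097889574294))
```

View pics/wrist4.png

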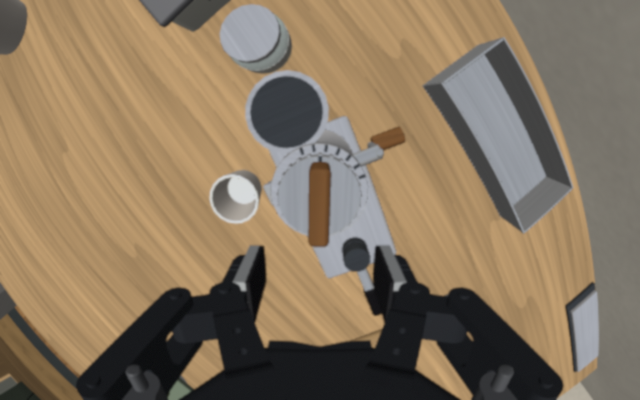

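Run:
```python
from h import *
f=load("wrist4")
c=f["color"][130:270,250:400,::-1]; cv2.imwrite("pics/w4c.png",cv2.resize(c,None,fx=4,fy=4,interpolation=cv2.INTER_CUBIC))
a=onz(f,320,163,.194,True);b=onz(f,318,246,.194,True);print(a,b,(a+b)/2,np.linalg.norm(a-b),np.arctan2(*(a-b)[:2][::-1]))
c,_=ray(f,0,1,True);print("cam",c)
```

```text
[0.6354 0.1959 0.194 ] [0.5969 0.1446 0.194 ] [0.6161 0.1703 0.194 ] 0.06421309221449702 0.9267952047611635
cam [0.6602 0.23   0.4067]
```

View pics/w4c.png

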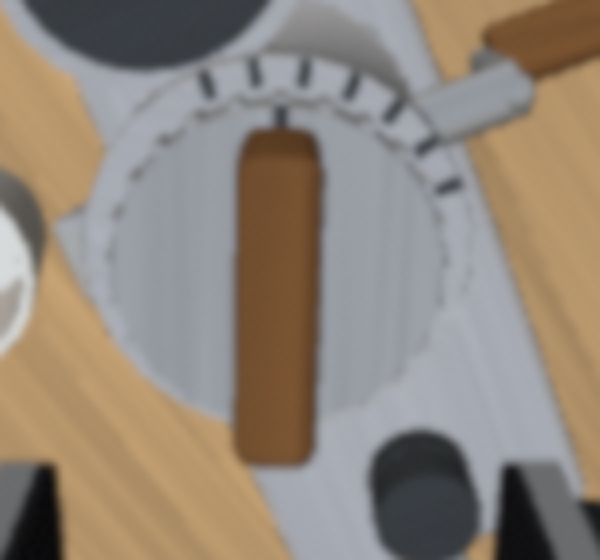

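The bar is centred between the jaws. Its line (281,115 in the crop) lies midway between marks 5 and 6, so the ring is at about 1.17 rad, matching the earlier estimate. Descending to grip.

{"api": "apply_moves", "payload": {
  "increments": [0,0.024,0,0,0.3,0,0.024,0,0,0.3,0,0.024,0,0,0.3,0,0.022,0,0,0.3,0,0,0,0,0.3,0,0,0,0,0.3]
}}

```text
t: 9.58
position: [0.6132, 0.1653, 0.1872]
ee_rot: [-0.672, 0.674, -0.219, 0.216]
force: [-0.2, 0.2, -0.3]
width: 0.65
```

{"api": "apply_moves", "payload": {
  "increments": [0,0,0,0,-0.2,0,0,0,0,-0.5,0,0,0,0,-0.8,0,0,0,0,-1,0,0,0,0,-1,0,0,0,0,-1,0,0,0,0,-1],
  "squeeze": 40
}}

```text
t: 10.17
position: [0.614, 0.1682, 0.192]
ee_rot: [0.674, -0.672, 0.218, -0.217]
force: [-6.8, 2.0, 6.7]
width: 0.175
```

Run:
```python
from plant import *
from h import *
s=state(); show(s); print(s["width"]*85)
```

```text
t 10.1667 pos [0.614  0.1682 0.192 ] F [-6.7783  1.9712  6.6878] Mz [ 0.4521  1.1135 -0.1169] w 0.1753284427910797
tool x ang -0.6243791697423545 z ang 0.9464140282140476 y [-0.0011  0.0024 -1.    ] q [0.1304 0.3822 1.4367 0.0027 1.3235 0.7541]
14.902917637241774
```

{"api": "apply_moves", "payload": {
  "increments": [0,-0.004,0,0,-1,0,0,0,0,-1]
}}

```text
t: 10.33
position: [0.614, 0.1682, 0.1921]
ee_rot: [0.674, -0.672, 0.218, -0.216]
force: [0.1, 5.7, -7.6]
width: 0.176
```

{"api": "apply_moves", "payload": {
  "increments": [0,0.002,0,0.05,-1,0,0,0,0.09,-1,0,0,0,0.09,-1,0,0,0,0.09,-1,0,0,0,0.09,-1,0,0,0,0.09,-1,0,0,0,0,-1]
}}

```text
t: 10.92
position: [0.6139, 0.1684, 0.192]
ee_rot: [0.598, -0.597, 0.379, -0.377]
force: [-4.2, 5.4, -0.0]
width: 0.171
```

Run:
```python
from plant import *
from h import *
s=state(); show(s); print(s["width"]*85)
```

```text
t 10.9167 pos [0.6139 0.1684 0.192 ] F [-4.1738  5.3927 -0.0154] Mz [ 0.8482  0.6058 -0.1289] w 0.1714916368223358
tool x ang -1.1270603648937798 z ang 0.4437387699239191 y [-0.0022  0.0026 -1.    ] q [0.1305 0.3826 1.436  0.003  1.3248 1.2568]
14.576789129898543
```

{"api": "apply_moves", "payload": {
  "increments": [0,0,0,0.09,-1,0,0,0,0.09,-1,0,0,0,0.09,-1,0,0,0,0.09,-1,0,0,0,0.09,-1,0,0,0,0.09,-1,0,0,0,0,-1]
}}

```text
t: 11.5
position: [0.6138, 0.1686, 0.192]
ee_rot: [0.476, -0.475, 0.525, -0.522]
force: [-4.6, 5.1, -0.6]
width: 0.174
```

Run:
```python
from plant import *
from h import *
s=state(); show(s)
```

```text
t 11.5 pos [0.6138 0.1686 0.192 ] F [-4.6294  5.1459 -0.5531] Mz [ 0.8125  0.6079 -0.1731] w 0.1742552022282006
tool x ang -1.6669852199098025 z ang -0.09618195046697478 y [-0.0022  0.003  -1.    ] q [0.1307 0.3826 1.436  0.0034 1.3248 1.7969]
```

{"api": "apply_moves", "payload": {
  "increments": [0,0,0,0.04,-1,0,0,0,0.04,-1,0,0,0,0.04,-1,0,0,0,0.04,-1,0,0,0,0,-1]
}}

```text
t: 11.92
position: [0.6138, 0.1687, 0.192]
ee_rot: [0.433, -0.433, 0.56, -0.558]
force: [-4.7, 5.0, -1.1]
width: 0.176
```

Run:
```python
from plant import *
from h import *
s=state(); show(s)
```

```text
t 11.9167 pos [0.6138 0.1687 0.192 ] F [-4.7095  4.9728 -1.0784] Mz [0.9597 0.5226 0.7324] w 0.17587928511190454
tool x ang -1.8225019148440174 z ang -0.2517001729595223 y [-0.002   0.0026 -1.    ] q [0.1311 0.3826 1.4361 0.003  1.3246 1.9529]
```

{"api": "apply_moves", "payload": {
  "increments": [0,0,0,0.03,-1,0,0,0,0.0,-1,0,0,0,0,-1]
}}

```text
t: 12.17
position: [0.6142, 0.1686, 0.1921]
ee_rot: [0.425, -0.425, 0.566, -0.564]
force: [-3.1, 5.1, -1.9]
width: 0.173
```

Run:
```python
from plant import *
from h import *
s=state(); show(s)
```

```text
t 12.1667 pos [0.6142 0.1686 0.1921] F [-3.0704  5.0721 -1.8647] Mz [0.8857 0.3679 0.8526] w 0.17342055514614071
tool x ang -1.8513929531767301 z ang -0.2805931443206186 y [-0.001   0.0025 -1.    ] q [0.131  0.3826 1.4358 0.0027 1.3239 1.9817]
```

Run:
```python
from plant import *
from h import *
for n in("wrist","side"):
    f=grab_frame(n); pickle.dump(f,open(n+"5.pkl","wb"))
c=load("wrist5")["color"][130:330,220:420,::-1]; cv2.imwrite("pics/w5c.png",cv2.resize(c,None,fx=3,fy=3,interpolation=cv2.INTER_CUBIC))
c=load("side5")["color"][120:220,260:380,::-1]; cv2.imwrite("pics/s5c.png",cv2.resize(c,None,fx=5,fy=5,interpolation=cv2.INTER_CUBIC))
```

```text
(no output)
```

View pics/w5c.png

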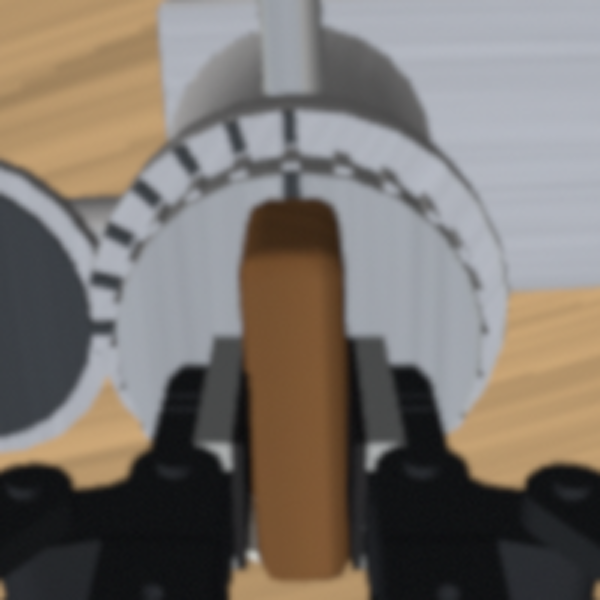

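View pics/s5c.png

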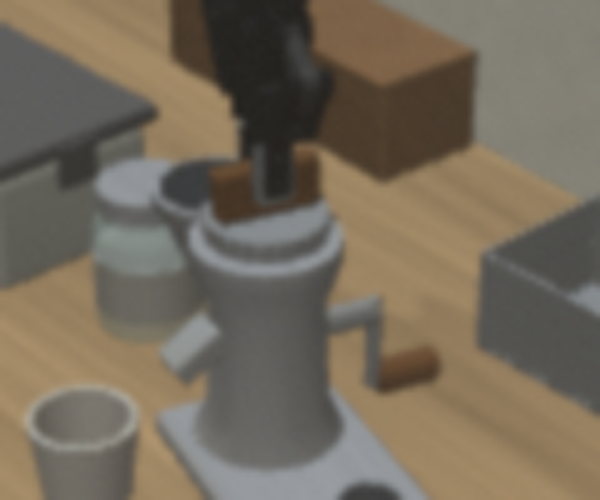

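The line sits on the first mark (290,125–185 in the crop) and Mz rose from about 0.13 to 0.85 N m, so the burrs touch. Now I back off.

{"api": "apply_moves", "payload": {
  "increments": [0,0,0,-0.09,-1,0,0,0,-0.09,-1,0,0,0,-0.09,-1,0,0,0,-0.09,-1,0,0,0,-0.09,-1,0,0,0,-0.09,-1,0,0,0,-0.09,-1,0,0,0,-0.09,-1,0,0,0,-0.09,-1,0,0,0,0,-1]
}}

```text
t: 13.1
position: [0.6141, 0.1684, 0.192]
ee_rot: [0.614, -0.613, 0.353, -0.351]
force: [-4.0, 4.9, -1.0]
width: 0.174
```

Run:
```python
from plant import *
from h import *
s=state(); show(s)
f=grab_frame("wrist"); pickle.dump(f,open("wrist6.pkl","wb"))
c=f["color"][130:330,220:420,::-1]; cv2.imwrite("pics/w6c.png",cv2.resize(c,None,fx=3,fy=3,interpolation=cv2.INTER_CUBIC))
```

```text
t 13.1 pos [0.6141 0.1684 0.192 ] F [-4.0483  4.9275 -0.9561] Mz [0.8491 0.516  0.1411] w 0.17355505397313253
tool x ang -1.0409144386954856 z ang 0.5298820860891118 y [-0.0017  0.0028 -1.    ] q [0.1305 0.3827 1.436  0.0031 1.3243 1.1707]
```

View pics/w6c.png

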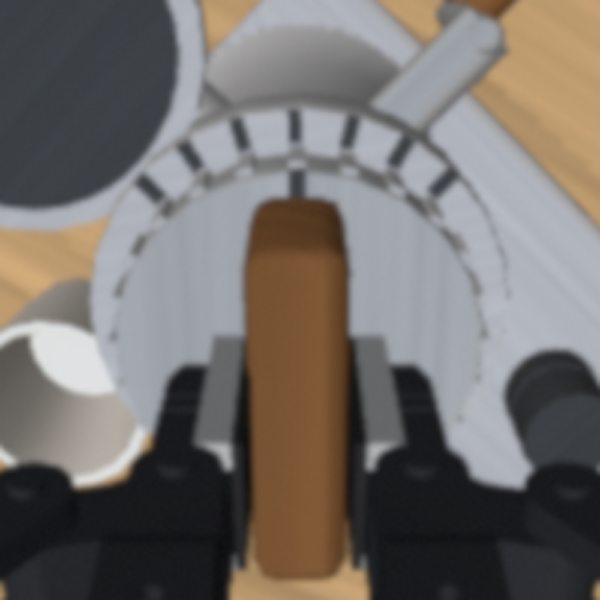

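The line is on the fourth mark (295,125), three clicks open. I'll release and lift.

{"api": "apply_moves", "payload": {
  "increments": [0,0,0,0,-0.5,0,0,0,0,-0.2,0,0,0,0,0.2,0,0,0,0,0.2,0,0,0,0,0.2,0,-0.015,0,0,0.2,0,-0.03,0,0,0.2,0,-0.03,0,0,0.2,0,-0.02,0,0,0.2,0,0,0,0,0.2]
}}

```text
t: 13.98
position: [0.6182, 0.1668, 0.2934]
ee_rot: [0.615, -0.61, 0.349, -0.356]
force: [0.4, 0.4, 1.0]
width: 0.603
```

Run:
```python
from plant import *
from h import *
s=state(); show(s)
f=grab_frame("wrist"); pickle.dump(f,open("wrist7.pkl","wb"))
cv2.imwrite("pics/w7.png",f["color"][:,:,::-1])
c=f["color"][130:280,240:410,::-1]; cv2.imwrite("pics/w7c.png",cv2.resize(c,None,fx=4,fy=4,interpolation=cv2.INTER_CUBIC))
f=grab_frame("side"); cv2.imwrite("pics/side7.png",f["color"][:,:,::-1])
a=load("side0")["color"].astype(int)
for n,(u0,u1,v0,v1) in dict(cup=(262,290,195,225),brush=(335,415,253,292),jar=(278,296,150,190)).items(): print(n,np.abs(a-f["color"])[v0:v1,u0:u1].mean())
```

```text
t 13.9833 pos [0.6182 0.1668 0.2934] F [0.3592 0.4175 0.9531] Mz [ 0.0339 -0.03   -0.0396] w 0.6026434992832514
tool x ang -1.0452646404756911 z ang 0.5255870028127194 y [ 0.0121  0.0013 -0.9999] q [ 0.1287  0.3076  1.3232 -0.0003  1.4985  1.174 ]
cup 0.46150793650793653
brush 0.4461538461538462
jar 0.46111111111111114
```

View pics/w7c.png

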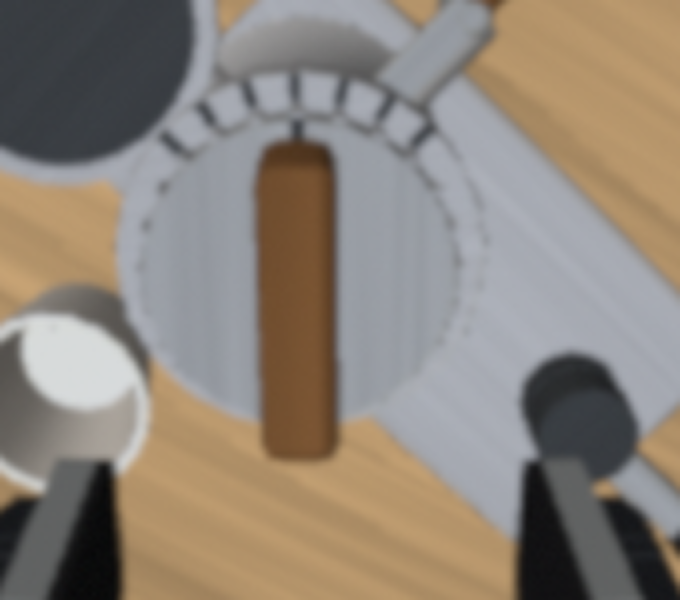

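View pics/w7.png

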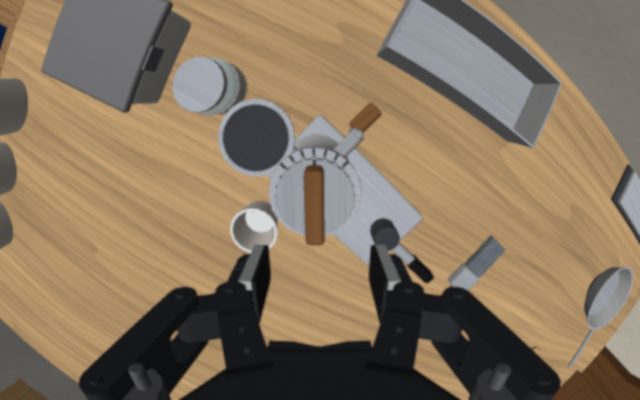

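View pics/side7.png

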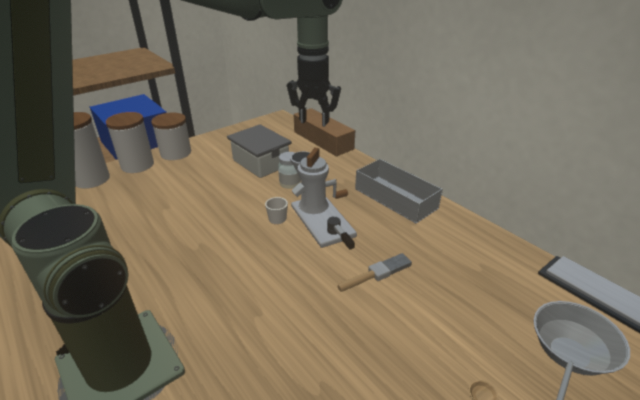

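The line at (297,130 in the crop) points at the fourth of the seven marks. The lever is parallel to the foot's long edge, and the cup, brush and jar match their starting image. The gripper is clear of everything, so I'm handing in.

Run:
```python
from plant import *
print(sign_off())
```

```text
the job is handed in; nothing more can be done
None
```

The mill is clamped and the ring is set three clicks open. I handed the job in at about 14 s of the 53 s allowed; the hand-in reports no verdict.

- **Lever:** I pushed it round with the shut fingers until it stopped against about 20 N, at the predicted end-stop angle. Afterwards it lay parallel to the foot's long edge in the wrist view.
- **Ring:** It started at about 1.17 rad. I turned it clockwise until the moment jumped from about 0.13 to 0.85 N m with the line on the first mark. I then turned it back counter-clockwise by 0.81 rad. After I let go, the line pointed at the fourth of the seven marks.
- **Bystanders:** The side-camera patches around the cup, brush and jar were unchanged from the start (mean difference about 0.5 grey level). The gripper was open about 100 mm above its grip height, with the force on it about 1 N.
- **Disagreements:**
  - At the burr stop the jaws had turned about 0.05 rad past the predicted angle, from a small slip on the bar or an error in the mill's yaw. I set the final position by the marks.
  - One of two foot-edge yaw readings in the first close wrist picture was off (-0.43 against -0.23 rad). It came from a hidden corner, and I did not use it.

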